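Scrub the tall beaker with the bottle brush

TASK

Take the long bottle brush out of its steel holder and scrub the inside of the tall stoneware beaker with three full strokes, each going right down until the brush touches the bottom and back up by at least half the beaker's depth. Then stand the brush back in its holder, bristles down, letting it down gently rather than dropping it, and let go. Beaker and holder stay upright and where they stand, and everything else on the shelf is left alone.

Things in the scene. Friction and masses are not known exactly. Their poses are not given: they have to be found in the camera images.
- bottle_brush: Long bottle brush, 205 mm, 0.16 kg, the only one standing: bristles down in the steel holder. Origin under the centre of its flat foot (30 mm wide), z towards the handle, yaw means nothing. Soft sprung bristle head 62 mm across, 4 to 74 mm above the origin, tapered at both ends. Thin steel stem; round wooden handle 100 to 205 mm up, 22 mm across from 115 to 195 mm.
- beaker: Tall, plain, handleless terracotta stoneware beaker, open at the top, 70 mm across outside, 112 mm high, 0.7 kg, loose. Origin at the centre of its underside, z up.
- beaker_floor (a point): Centre of the beaker's inner floor, 7 mm above its underside. The mouth is 58 mm across and lies 105 mm above this point; the inside is 56 mm across at the floor, so the soft bristles give and rub lightly on the wall.
- holder: Round steel brush holder: open cup 74 mm across, 75 mm high on a foot disc 100 mm across and 6 mm thick; about 0.8 kg, loose. Origin at the centre of its underside, z up.
- holder_floor (a point): Centre of the holder's inner floor, 8 mm above its underside; the holder is 68 mm across inside and its rim is 67 mm above this point.
- timer (a joint): Kitchen timer's turning knob, 70 mm wide on a 92 mm round base, standing at the front right; 0 is at rest, a positive value is wound up (rad). Bystander.
- cedar_lid (a joint): Hinged lid of the dark cedar box (130 x 200 x 88 mm) at the left; 0 is closed (rad). Bystander.
- mortar: Three-legged grey stone mortar, about 170 mm wide, 115 mm high. Origin at the centre of its underside. Bystander.
- plate: Round white melamine plate, 200 mm wide, 18 mm high. Origin at the centre of its underside. Bystander.
- mug: White ceramic mug with a handle, 76 mm wide, 85 mm high, lower than the beaker; stands between the task's things. Origin at the centre of its underside. Bystander.
- jar: Closed amber glass jar with a steel cap, 72 mm wide, 120 mm high. Origin at the centre of its underside. Bystander.
- pastry_brush: Flat pastry brush about 200 mm long, lying on the shelf. Origin at its middle. Bystander.
- spoon: Wooden spoon about 220 mm long, lying on the shelf. Origin at its middle. Bystander.
Things that resemble listed ones, but are neither listed nor needed, are in the scene too. What is shaped like the bottle_brush but red or turquoise is not meant.

How it is judged (in metres and radians):
On the way, in this order (a step that is already met when the one before it is completed fails the run):
1. first stroke: the brush's foot is within 10 mm of the beaker's inner floor (horizontal distance between bottle_brush and beaker_floor below 0.03 m and angle between bottle_brush's own z axis and vertical below 0.35 rad and z of bottle_brush in the frame of beaker_floor below 0.01 m), for 0.03 s.
2. first stroke: the brush is drawn up 45 mm or more over the beaker's floor (horizontal distance between bottle_brush and beaker_floor below 0.03 m and z of bottle_brush in the frame of beaker_floor above 0.045 m), for 0.03 s.
3. second stroke: the brush's foot is within 10 mm of the beaker's inner floor (all of step 1), for 0.03 s.
4. second stroke: the brush is drawn up 45 mm or more over the beaker's floor (all of step 2), for 0.03 s.
5. third stroke: the brush's foot is within 10 mm of the beaker's inner floor (all of step 3), for 0.03 s.
6. third stroke: the brush is drawn up 45 mm or more over the beaker's floor (all of step 4), for 0.03 s.
At the end, for the whole second after the job is handed in: After three strokes, the brush stands released and at rest in the holder: foot within 20 mm of the holder's axis and 10 mm of its inner floor, leaning less than 0.25 rad; beaker and holder stand on the shelf, upright within 0.1 rad, each within 40 mm of where it began (horizontal distance between bottle_brush and holder_floor below 0.02 m and z of bottle_brush in the frame of holder_floor below 0.01 m and angle between bottle_brush's own z axis and vertical below 0.25 rad and linear speed of bottle_brush below 0.02 m/s and angle between each of beaker, holder's own z axis and vertical below 0.1 rad and height (world z) of each of beaker, holder below 0.006 m and distance of each of beaker, holder from where it was at the start of the episode below 0.04 m); the robot touches nothing.
It fails at once if beaker or holder tipped beyond 0.35 rad (angle between any of beaker, holder's own z axis and vertical above 0.35 rad).
It fails at once if brush dropped or slammed into the holder (faster than 0.5 m/s inside it) (horizontal distance between bottle_brush and holder_floor below 0.034 m and z of bottle_brush in the frame of holder_floor below 0.05 m and linear speed of bottle_brush above 0.5 m/s).
It fails at once if a bystander moved more than 30 mm, the timer turned or the cedar box opened by more than 0.3 rad (distance of any of mortar, plate, mug, jar, pastry_brush, spoon from where it was at the start of the episode above 0.03 m or value of joint any of timer, cedar_lid above 0.3 rad).
It also fails if it takes over 56 s, if anything falls off the work surface, if the arm or the gripper's body presses on something with over 40 N, if the wrist force passes 120 N, or if a joint passes its speed limit or range.

ROBOT

A 6-joint arm with a two-finger parallel gripper is mounted at the origin on the work surface. World frame = base frame: x ahead of the robot, y to its left, z up, the work surface at z = 0. Lengths are in m, angles in degrees, forces in N, time in s.
With the tool pointing down it reaches from about 0.375 to 0.9 m from the base axis. Payload 3.1 kg.
Tool frame: the origin (TCP) lies midway between the tips of the shut fingers; the grasp point (between the pads) lies 19 mm behind it; x points along the fingers, y is the direction in which the jaws open and shut, and the axes are right-handed (so a half turn about x gives the same grasp; the last joint's range is limited). The gripper opens to 87 mm and grips with 3 to 60 N. Pads are 19 mm wide; open, the fingers measure 117 mm over their backs; the gripper's body (75 mm by 190 mm) begins 51 mm behind the grasp point.
Start: joints at [-85.743, 30.224, 82.088, -0, 67.689, -10.227], TCP at [0.156, -0.605, 0.223] pointing down, gripper open.
Joint ranges: [-176.69, 176.69], [-43.24, 126.21], [12.49, 139.97], [-82, 262], [0, 151.66], [-163.58, 163.58]. Speed limits (degrees/s): [159.86, 159.86, 180, 180, 180, 180].

INTERFACE

Orientations are given as a 3x3 rotation matrix whose columns are the frame's x, y, z axes.
In Python, from rig import bot gives the robot as it stands.
- The arm moves only by the tool play_rows, never from a script. Its argument "motion" is a list of rows, each a list of 3 entries, a list of its own where there are three numbers: the shift along the tool's x, y, z in mm, then the turn, a rotation vector about the tool's x, y, z in degrees, then the opening, from 0 (shut) to 1 (fully open). A call has 1 to 8 rows; each row is the pose to reach, as a shift and turn from the pose commanded when the call began, along the tool's axes at that moment; what a row does not reach only later rows make up. A row lasts 1/10 s, in which the tool goes at most 50 mm and 8.59 degrees, less where a joint would pass 70% of its speed; a pose out of reach is approached as far as the arm can. A call with a gripper value outside its range is refused whole. The fingers move at their own pace and stop on an object; the grip force is fixed at half the most. Time passes only in rows, so rows that repeat a pose let the fingers close. It gives the time, the measured TCP pose, the force and the opening at its end, in the units of the state.
- bot.read_state(): the state, without advancing time (a new reading comes with each control period).
- bot.capture(name): name is "scene" or "top"; returns a dict with "img" (420x560x3 uint8, blue, green, red), "mtx" (3x3 intrinsics, pixels), "k1" (the pictures are not rectified: a ray, as slopes to the right and down, at radius r is drawn at 1 + k1 r^2 times it, then the intrinsics apply), "rvec" (rotation vector, rad) and "tvec" (3), from world to camera coordinates, as OpenCV has them. Camera axes: x right, y down, z forward; pixel columns grow to the right and rows downward; lengths in m; the calibration is good to about 2 mm. A picture is of the moment at which its call begins. There is no depth.
- bot.hand_in(): hands the job in, once; it reports no verdict.
The state is a dict: "time_s": time; "joint_positions": joint angles; "qvel": joint speeds; "tau": joint torques, N m; "position": TCP position; "tcp_rot": TCP orientation; "force": force on the tool from outside, world axes, zero at the start; "moment": the same for the moment, N m; "opening": opening from 0.0 (shut) to 1.0 (fully open).
Only numpy, scipy, OpenCV 4.12 (cv2) and the standard library are available. Lean on these libraries where they do the work, as an engineer would, in place of code of your own. Each camera call takes 0.05 s, during which the arm holds its last target.

## Working session

There is one attempt and no reset: what is moved stays moved. The work goes in short steps, Python scripts to look and compute and a tool call to move; the robot and the scene stay as the last step left them, time stands still between calls to the robot, and variables do not carry over. Pictures are saved under pics/ and viewed, and the job is handed in when it is done.

Besides the shell and the picture viewer there is one more tool, called after "Request:" in YAML: its name, and indented under it one key for each argument. play_rows: Moves the arm, as the interface text tells. Its arguments: {"type":"object","properties":{"motion":{"type":"array"}},"required":["motion"]}

```bash
ls; mkdir -p pics; python3 - <<'E'
from rig import bot
import cv2
for n in("scene","top"):
    c=bot.capture(n); cv2.imwrite(f"pics/{n}0.png",c["img"]); print(n,c["mtx"].tolist(),c["k1"],c["rvec"],c["tvec"])
s=bot.read_state(); print(s)
E
```

```text
pics
scene [[459.03539480306875, 0.0, 279.53326398419796], [0.0, 459.03539480306875, 213.85474079573984], [0.0, 0.0, 1.0]] -0.09855021989562111 [ 1.64346223  1.99974717 -0.72693724] [ 0.13811091 -0.3791251   1.6777747 ]
top [[501.52298967147783, 0.0, 275.52534936055656], [0.0, 501.52298967147783, 210.03932020705204], [0.0, 0.0, 1.0]] -0.17430240341394806 [ 2.18457419 -2.19610329  0.05600953] [0.00269213 0.58319836 1.47904882]
{'time_s': 0.1, 'joint_positions': array([-8.57450026e+01,  3.02735726e+01,  8.21502196e+01,  9.45451542e-04,
        6.76879077e+01, -1.02265540e+01]), 'qvel': array([-0.00238111, -0.19854573, -0.26131813, -0.0038382 , -0.09840512,
       -0.02516261]), 'tau': array([-3.84861851e-04, -4.40986061e+01, -1.77151179e+01,  6.35441369e-02,
        5.33700536e-02, -4.35857635e-05]), 'position': array([ 0.15628375, -0.6044618 ,  0.22166367]), 'tcp_rot': array([[-1.29422473e-04,  2.50062053e-01, -9.68229804e-01],
       [ 1.94528770e-03, -9.68227917e-01, -2.50061826e-01],
       [-9.99998100e-01, -1.91584915e-03, -3.61132185e-04]]), 'force': array([-0.25557471, -0.21508151, -0.04516016]), 'moment': array([0.01037175, 0.05353529, 0.00144058]), 'opening': 1.0010168339312295}
```

View pics/scene0.png

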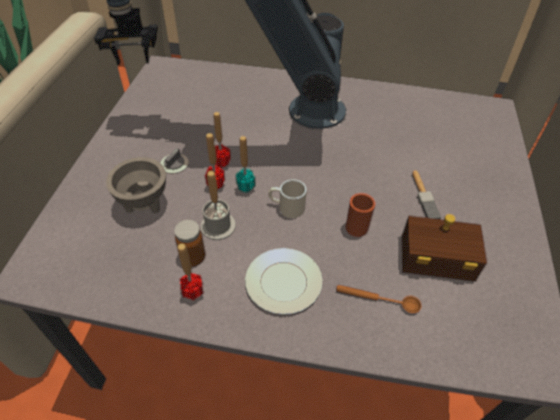

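View pics/top0.png

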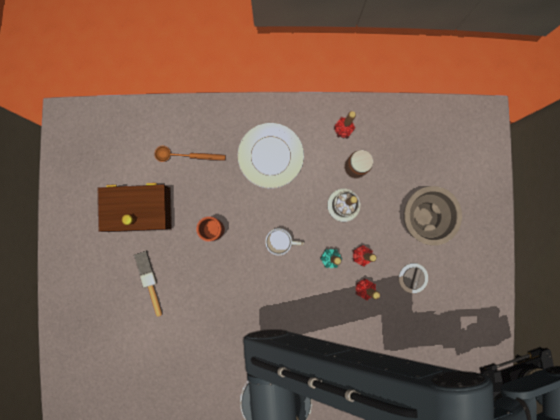

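The bottle_brush could be confused with any of these (scene / top pixels):
- Red brushes: (222,155) / (367,289), (215,176) / (363,255) and (191,287) / (345,127).
- Turquoise brush: (245,180) / (331,258).
- White/steel-coloured brush in the steel holder: (217,222) / (344,204).

I choose the last one, since it is the only one in a holder. Next I'll check it in a close crop.

```bash
python3 - <<'E'
import cv2,numpy as np
s=cv2.imread("pics/scene0.png");t=cv2.imread("pics/top0.png")
a=cv2.resize(s[130:250,140:260],None,fx=5,fy=5,interpolation=cv2.INTER_CUBIC)
cv2.imwrite("pics/cs.png",a)
a=cv2.resize(t[110:310,300:440],None,fx=3,fy=3,interpolation=cv2.INTER_CUBIC) 
a=cv2.resize(t[140:300,190:400],None,fx=3.75,fy=3.75,interpolation=cv2.INTER_CUBIC)
cv2.imwrite("pics/ct.png",a)
a=cv2.resize(s[180:250,330:390],None,fx=8,fy=8,interpolation=cv2.INTER_CUBIC)
cv2.imwrite("pics/cb.png",a)
E
```

```text
(no output)
```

View pics/cs.png

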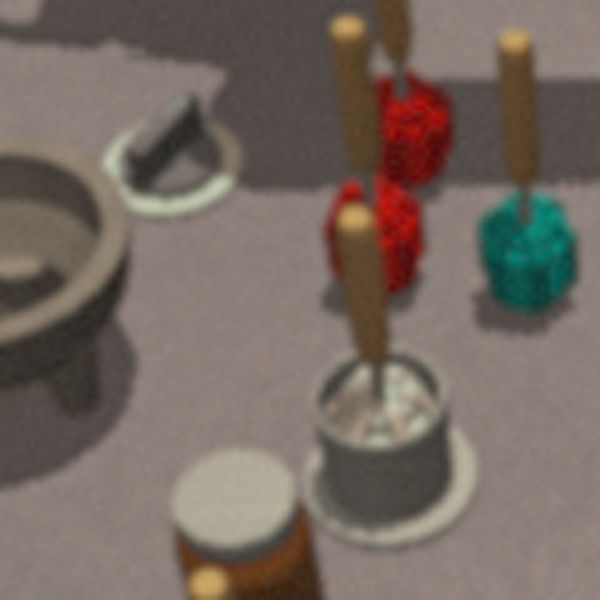

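View pics/ct.png

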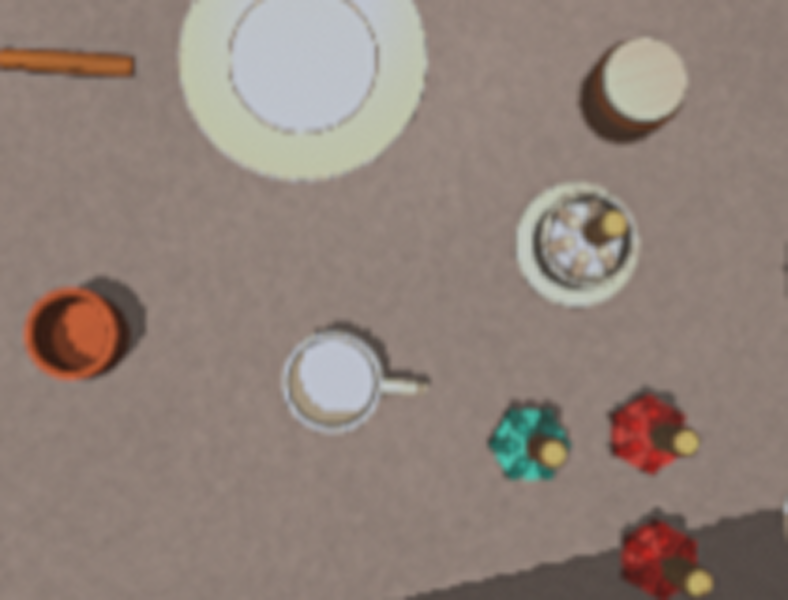

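View pics/cb.png

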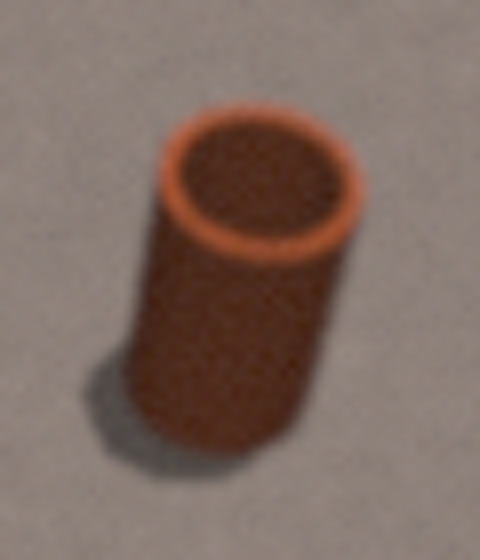

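The crop shows the natural-bristle brush standing in the steel holder. Its handle top is at scene px (211,173) and top px (353,199). The beaker mouth is at top px (210,229) and scene px (363,203). Now I'll turn these into positions.

```bash
cat > h.py <<'E'
import cv2,numpy as np
def ray(c,p):
    d=np.array([c["k1"],0,0,0,0],float)
    u=cv2.undistortPoints(np.array([[p]],float),c["mtx"],d)[0,0]
    R=cv2.Rodrigues(c["rvec"])[0]; o=-R.T@np.ravel(c["tvec"])
    v=R.T@np.array([u[0],u[1],1]); return o,v/np.linalg.norm(v)
def atz(c,p,z):
    o,v=ray(c,p); return o+v*(z-o[2])/v[2]
def tri(cs,ps):
    A=0;b=0
    for c,p in zip(cs,ps):
        o,v=ray(c,p);M=np.eye(3)-np.outer(v,v);A=A+M;b=b+M@o
    return np.linalg.solve(A,b)
def proj(c,P):
    return cv2.projectPoints(np.array(P,float).reshape(-1,3),np.array(c["rvec"],float),np.array(c["tvec"],float),c["mtx"],np.array([c["k1"],0,0,0,0]))[0][:,0]
E
python3 - <<'E'
from rig import bot
from h import *
np.set_printoptions(precision=4,suppress=True)
s=bot.capture("scene");t=bot.capture("top")
T=lambda x,y:(190+(x+.5)/3.75-.5,140+(y+.5)/3.75-.5)
S=lambda x,y:(140+(x+.5)/5-.5,130+(y+.5)/5-.5)
B=lambda x,y:(330+(x+.5)/8-.5,180+(y+.5)/8-.5)
for n,p,z in [("beaker",(75,334),.112),("brushtop",(612,223),.213),("disc",(578,244),.006),("rim",(584,242),.075),("jar",(645,80),.12),("mug",(333,382),.085),("mughandle",(425,385),.05),("turq",(552,453),.205),("red1",(685,442),.205),("red2",(698,582),.205)]:
    print(n,atz(t,T(*p),z))
print("red3",atz(t,(351,116),.205))
print("S beaker",atz(s,B(262,184),.112),"brushtop",atz(s,S(357,217),.213),"rim",atz(s,S(383,398),.075), "disc",atz(s,S(390,483),.006))
print("tri",tri([s,t],[S(357,217),T(612,223)]),tri([s,t],[B(262,184),T(75,334)]))
for n in ("turq",(515,42),(552,453)),("red1",(350,28),(685,442)): print(n[0],tri([s,t],[S(*n[1]),T(*n[2])]))
E
```

```text
beaker [0.5266 0.1837 0.112 ]
brushtop [ 0.5995 -0.2026  0.213 ]
disc [ 0.5988 -0.206   0.006 ]
rim [ 0.5957 -0.2015  0.075 ]
jar [ 0.714  -0.2433  0.12  ]
mug [ 0.4899 -0.0085  0.085 ]
mughandle [ 0.4869 -0.0798  0.05  ]
turq [ 0.4405 -0.1601  0.205 ]
red1 [ 0.4471 -0.2533  0.205 ]
red2 [ 0.3495 -0.2618  0.205 ]
red3 [ 0.8219 -0.2033  0.205 ]
S beaker [0.5275 0.1872 0.112 ] brushtop [ 0.5974 -0.2044  0.213 ] rim [ 0.5984 -0.2037  0.075 ] disc [ 0.6031 -0.2048  0.006 ]
tri [ 0.5995 -0.2029  0.2152] [0.5265 0.1856 0.1106]
turq [ 0.4406 -0.1608  0.2054]
red1 [ 0.4473 -0.2536  0.2055]
```

```bash
cat >> h.py <<'E'
def go(target):
    from rig import bot
    s=bot.read_state(); R=s["tcp_rot"]
    print("t",s["time_s"],"pos",np.round(s["position"],4),"F",np.round(s["force"],1),"op",round(s["opening"],3))
    print("R",np.round(R,3).tolist()); print("shift mm",np.round(R.T@(np.array(target)-s["position"])*1000,1))
    Rd=np.array([[0,.25,-.9682],[0,-.9682,-.25],[-1,0,0]]); print("turn deg",np.round(np.degrees(cv2.Rodrigues(R.T@Rd)[0].ravel()),2))
E
python3 -c "
from h import *
go([.599,-.204,.30])"
```

```text
t 0.2 pos [ 0.1563 -0.6047  0.2219] F [ 0.4 -1.4 -0.1] op 1.002
R [[-0.0, 0.25, -0.968], [0.001, -0.968, -0.25], [-1.0, -0.001, -0.0]]
shift mm [ -77.6 -277.3 -528.9]
turn deg [ 0.   -0.01  0.08]
```

Request:
play_rows:
  motion:
    - [[-40,0,0],[0,0,0],1]
    - [[-78,-30,-40],[0,0,0],1]
    - [[-78,-53,-80],[0,0,0],1]
    - [[-78,-70,-120],[0,0,0],1]
    - [[-78,-90,-160],[0,0,0],1]
    - [[-78,-110,-200],[0,0,0],1]
    - [[-78,-130,-240],[0,0,0],1]
    - [[-78,-130,-240],[0,0,0],1]

```text
time_s: 1.0
position: [0.3595, -0.4148, 0.3005]
tcp_rot: [[0.001, 0.256, -0.967], [0.003, -0.967, -0.256], [-1.0, -0.002, -0.002]]
force: [-0.7, -0.0, 0.1]
opening: 1.0
```

```bash
python3 -c "
from h import *
go([.599,-.204,.30])"
```

```text
t 1.0 pos [ 0.3595 -0.4148  0.3005] F [-0.7 -0.   0.1] op 1.0
R [[0.001, 0.256, -0.967], [0.003, -0.967, -0.256], [-1.0, -0.002, -0.002]]
shift mm [   1.3 -142.4 -285.5]
turn deg [ 0.37 -0.11  0.13]
```

Request:
play_rows:
  motion:
    - [[0,-20,-40],[0,0,0],1]
    - [[0,-40,-80],[0,0,0],1]
    - [[0,-60,-120],[0,0,0],1]
    - [[0,-80,-160],[0,0,0],1]
    - [[0,-100,-200],[0,0,0],1]
    - [[0,-120,-240],[0,0,0],1]
    - [[0,-142,-285],[0,0,0],1]
    - [[0,-142,-285],[0,0,0],1]

```text
time_s: 1.8
position: [0.6003, -0.2067, 0.3001]
tcp_rot: [[0.002, 0.256, -0.967], [0.002, -0.967, -0.256], [-1.0, -0.001, -0.003]]
force: [-0.4, 0.5, 0.6]
opening: 1.003
```

Request:
play_rows:
  motion:
    - [[0,0,0],[0,0,0],1]
    - [[0,0,0],[0,0,0],1]
    - [[0,0,0],[0,0,0],1]

```text
time_s: 2.1
position: [0.5955, -0.2119, 0.3005]
tcp_rot: [[-0.001, 0.248, -0.969], [-0.0, -0.969, -0.248], [-1.0, -0.0, 0.001]]
force: [0.0, -0.3, 0.1]
opening: 1.003
```

```bash
python3 - <<'E'
from h import *
from rig import bot
go([.599,-.204,.161])
c=bot.capture("scene"); cv2.imwrite("pics/s1.png",cv2.resize(c["img"][60:260,120:320],None,fx=3,fy=3,interpolation=cv2.INTER_CUBIC))
E
```

```text
t 2.1 pos [ 0.5955 -0.2119  0.3005] F [ 0.  -0.3  0.1] op 1.003
R [[-0.001, 0.248, -0.969], [-0.0, -0.969, -0.248], [-1.0, -0.0, 0.001]]
shift mm [139.5  -6.8  -5.5]
turn deg [-0.12  0.04  0.  ]
```

View pics/s1.png

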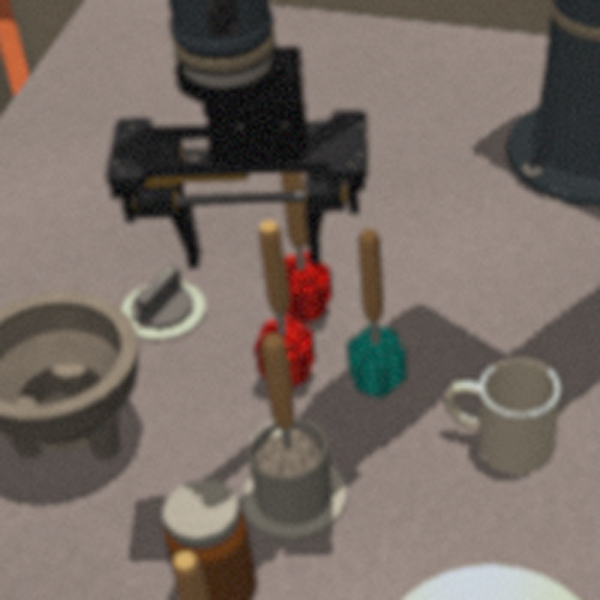

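The gripper is above the holder with its fingertips at crop (195,262) and (315,260), either side of the brush handle (272,340). Next I align and go down.

Request:
play_rows:
  motion:
    - [[10,-7,-5.5],[0,0,0],1]
    - [[35,-7,-5.5],[0,0,0],1]
    - [[60,-7,-5.5],[0,0,0],1]
    - [[85,-7,-5.5],[0,0,0],1]
    - [[110,-7,-5.5],[0,0,0],1]
    - [[130,-7,-5.5],[0,0,0],1]
    - [[139,-7,-5.5],[0,0,0],1]
    - [[139,-7,-5.5],[0,0,0],1]

```text
time_s: 2.95
position: [0.5991, -0.2018, 0.1598]
tcp_rot: [[-0.003, 0.25, -0.968], [0.002, -0.968, -0.25], [-1.0, -0.003, 0.003]]
force: [-0.4, 0.6, 0.0]
opening: 0.995
```

```bash
python3 - <<'E'
from h import *
from rig import bot
go([.599,-.204,.161])
c=bot.capture("scene"); cv2.imwrite("pics/s2.png",cv2.resize(c["img"][100:250,140:290],None,fx=4,fy=4,interpolation=cv2.INTER_CUBIC))
E
```

```text
t 2.95 pos [ 0.5991 -0.2018  0.1598] F [-0.4  0.6  0. ] op 0.995
R [[-0.003, 0.25, -0.968], [0.002, -0.968, -0.25], [-1.0, -0.003, 0.003]]
shift mm [-1.2  2.1  0.6]
turn deg [-0.02  0.15  0.15]
```

View pics/s2.png

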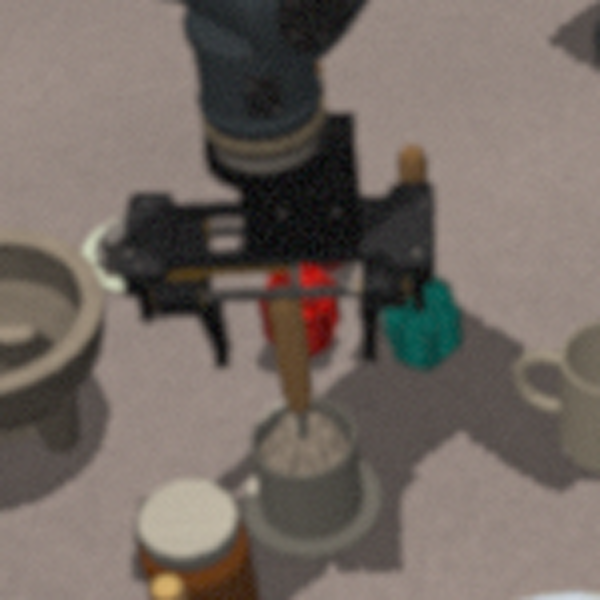

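The handle stands midway between the fingers, so I'll close.

Request:
play_rows:
  motion:
    - [[0,1,0],[0,0,0],0.6]
    - [[0,1,0],[0,0,0],0.4]
    - [[0,1,0],[0,0,0],0.3]
    - [[0,1,0],[0,0,0],0.1]
    - [[0,1,0],[0,0,0],0]
    - [[0,1,0],[0,0,0],0]
    - [[0,1,0],[0,0,0],0]
    - [[0,1,0],[0,0,0],0]

```text
time_s: 3.8
position: [0.6004, -0.2032, 0.1615]
tcp_rot: [[-0.0, 0.25, -0.968], [0.0, -0.968, -0.25], [-1.0, -0.0, 0.0]]
force: [0.4, 0.0, -0.4]
opening: 0.356
```

Request:
play_rows:
  motion:
    - [[0,0,0],[0,0,0],0]
    - [[0,0,0],[0,0,0],0]

```text
time_s: 4.0
position: [0.6005, -0.2033, 0.1615]
tcp_rot: [[-0.0, 0.25, -0.968], [-0.0, -0.968, -0.25], [-1.0, 0.0, 0.0]]
force: [1.5, -1.0, -0.3]
opening: 0.24
```

Request:
play_rows:
  motion:
    - [[0,0,0],[0,0,0],0]
    - [[-10,0,0],[0,0,0],0]
    - [[-25,0,0],[0,0,0],0]
    - [[-45,0,0],[0,0,0],0]
    - [[-70,0,0],[0,0,0],0]
    - [[-95,0,0],[0,0,0],0]
    - [[-120,0,0],[0,0,0],0]
    - [[-150,0,0],[0,0,0],0]

```text
time_s: 4.8
position: [0.5996, -0.2027, 0.3122]
tcp_rot: [[-0.002, 0.25, -0.968], [0.001, -0.968, -0.25], [-1.0, -0.002, 0.002]]
force: [-0.5, 0.7, -2.4]
opening: 0.241
```

Request:
play_rows:
  motion:
    - [[-5,0,0],[0,0,0],0]
    - [[-5,0,0],[0,0,0],0]
    - [[-5,0,0],[0,0,0],0]

```text
time_s: 5.1
position: [0.5994, -0.2027, 0.3149]
tcp_rot: [[-0.003, 0.25, -0.968], [0.002, -0.968, -0.25], [-1.0, -0.002, 0.002]]
force: [-0.5, 0.7, -2.6]
opening: 0.243
```

```bash
python3 - <<'E'
from h import *
from rig import bot
go([.527,.185,.31])
c=bot.capture("scene"); cv2.imwrite("pics/s3.png",cv2.resize(c["img"][60:260,120:320],None,fx=3,fy=3,interpolation=cv2.INTER_CUBIC))
E
```

```text
t 5.1 pos [ 0.5994 -0.2027  0.3149] F [-0.5  0.7 -2.6] op 0.243
R [[-0.003, 0.25, -0.968], [0.002, -0.968, -0.25], [-1.0, -0.002, 0.002]]
shift mm [   5.7 -393.5  -26.9]
turn deg [0.01 0.14 0.13]
```

View pics/s3.png

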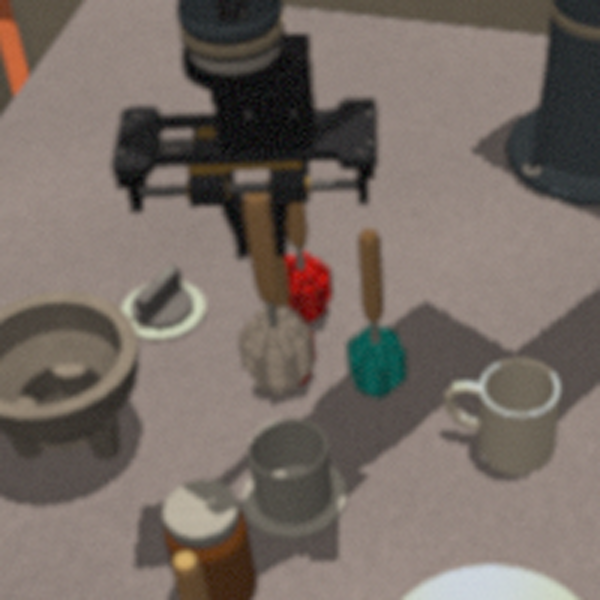

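The brush is held upright with the bristle head at crop (278,355), and the holder at (292,475) is empty and unmoved. Next I go over to the beaker.

Request:
play_rows:
  motion:
    - [[0,-15,-1],[0,0,0],0]
    - [[0,-45,-3],[0,0,0],0]
    - [[0,-85,-6],[0,0,0],0]
    - [[0,-125,-9],[0,0,0],0]
    - [[0,-165,-12],[0,0,0],0]
    - [[0,-205,-15],[0,0,0],0]
    - [[0,-245,-18],[0,0,0],0]
    - [[0,-280,-20],[0,0,0],0]

```text
time_s: 5.95
position: [0.5478, 0.0758, 0.3155]
tcp_rot: [[-0.003, 0.251, -0.968], [0.001, -0.968, -0.251], [-1.0, -0.002, 0.002]]
force: [0.5, 0.2, -2.9]
opening: 0.242
```

```bash
python3 - <<'E'
from h import *
go([.527,.185,.30])
E
```

```text
t 5.95 pos [0.5478 0.0758 0.3155] F [ 0.5  0.2 -2.9] op 0.242
R [[-0.003, 0.251, -0.968], [0.001, -0.968, -0.251], [-1.0, -0.002, 0.002]]
shift mm [  15.7 -110.9   -7.3]
turn deg [0.06 0.14 0.1 ]
```

Request:
play_rows:
  motion:
    - [[0,-35,-2],[0,0,0],0]
    - [[5,-65,-4],[0,0.1,0.1],0]
    - [[10,-90,-6],[0,0.1,0.1],0]
    - [[12,-106,-7],[0,0.1,0.1],0]
    - [[12,-111,-7],[0,0.1,0.1],0]
    - [[12,-111,-7],[0,0.1,0.1],0]
    - [[12,-111,-7],[0,0.1,0.1],0]

```text
time_s: 6.65
position: [0.5291, 0.1813, 0.3046]
tcp_rot: [[0.002, 0.249, -0.968], [-0.002, -0.968, -0.249], [-1.0, 0.002, -0.002]]
force: [-0.9, -0.2, -1.5]
opening: 0.244
```

```bash
python3 - <<'E'
from h import *
from rig import bot
go([.527,.185,.1605])
for n in("scene","top"):
    c=bot.capture(n); q=proj(c,[[.527,.185,.112],[.527,.185,.15]]); print(n,q)
    x,y=map(int,q[0]-60); cv2.imwrite(f"pics/{n}4.png",cv2.resize(c["img"][y-20:y+100,x:x+120],None,fx=5,fy=5,interpolation=cv2.INTER_CUBIC)); print(x,y-20)
E
```

```text
t 6.65 pos [0.5291 0.1813 0.3046] F [-0.9 -0.2 -1.5] op 0.244
R [[0.002, 0.249, -0.968], [-0.002, -0.968, -0.249], [-1.0, 0.002, -0.002]]
shift mm [144.1  -4.5   1.4]
turn deg [-0.03 -0.11 -0.14]
scene [[361.51540836 202.30872101]
 [363.6216941  192.67191129]]
301 122
top [[209.15685458 228.54147397]
 [207.24285798 228.26865468]]
149 148
```

View pics/scene4.png

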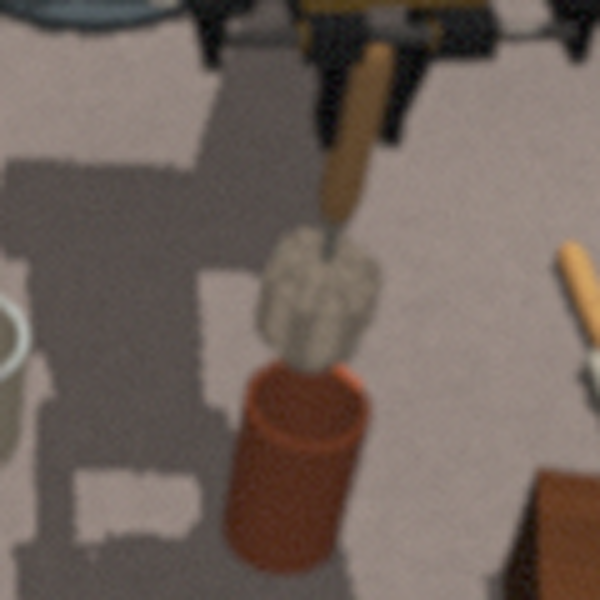

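View pics/top4.png

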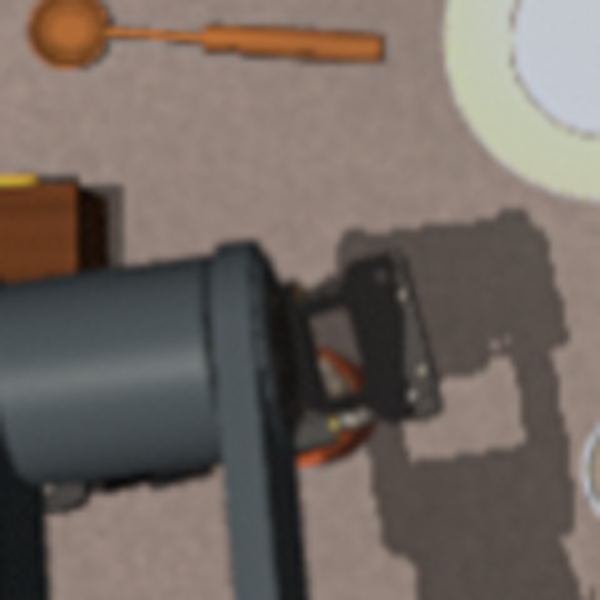

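```bash
python3 - <<'E'
from rig import bot
import cv2
for n in("scene","top"): 
    cv2.imwrite(f"pics/{n}5.png",bot.capture(n)["img"])
print(bot.read_state()["joint_positions"])
E
```

```text
[ 7.5017603  20.06711496 85.71798523 -0.10271421 74.08439392 83.13390647]
```

View pics/top5.png

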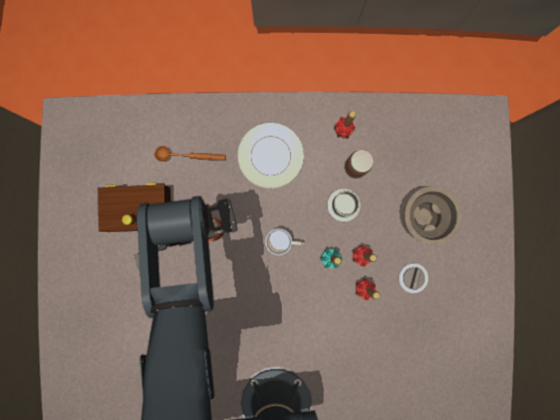

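View pics/scene5.png

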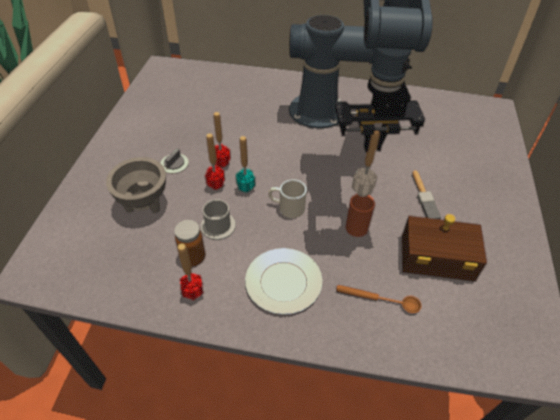

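Request:
play_rows:
  motion:
    - [[0,-4,1],[0,0,0],0]
    - [[15,-4,1],[0,0,0],0]
    - [[30,-4,1],[0,0,0],0]
    - [[45,-4,1],[0,0,0],0]
    - [[60,-4,1],[0,0,0],0]
    - [[75,-4,1],[0,0,0],0]
    - [[90,-4,1],[0,0,0],0]
    - [[90,-4,1],[0,0,0],0]

```text
time_s: 7.65
position: [0.5264, 0.1858, 0.213]
tcp_rot: [[-0.0, 0.249, -0.968], [-0.001, -0.968, -0.249], [-1.0, 0.0, 0.0]]
force: [1.3, 1.3, -4.3]
opening: 0.246
```

```bash
python3 - <<'E'
from h import *
from rig import bot
go([.527,.185,.1605])
c=bot.capture("scene"); cv2.imwrite("pics/s6.png",cv2.resize(c["img"][122:242,301:421],None,fx=5,fy=5,interpolation=cv2.INTER_CUBIC))
E
```

```text
t 7.65 pos [0.5264 0.1858 0.213 ] F [ 1.3  1.3 -4.3] op 0.246
R [[-0.0, 0.249, -0.968], [-0.001, -0.968, -0.249], [-1.0, 0.0, 0.0]]
shift mm [52.5  0.9 -0.4]
turn deg [-0.04  0.01 -0.03]
```

View pics/s6.png

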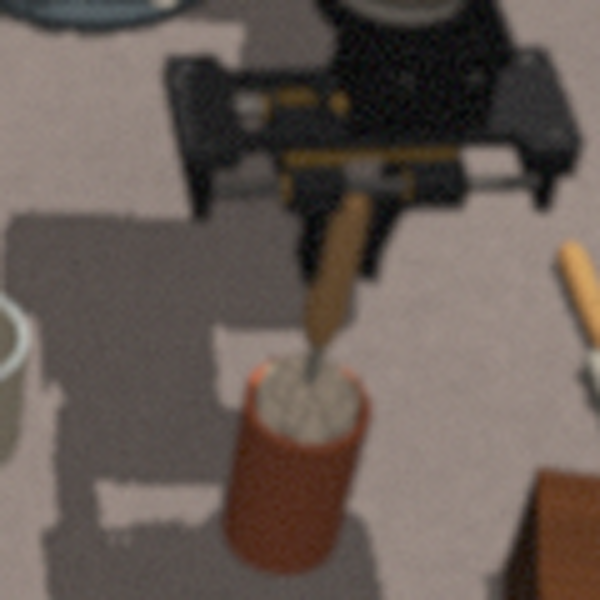

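The head is in the beaker's mouth at crop (308,400), and the beaker hasn't moved. I continue down until it touches.

Request:
play_rows:
  motion:
    - [[15,0,0],[0,0,0],0]
    - [[30,0,0],[0,0,0],0]
    - [[40,0,0],[0,0,0],0]
    - [[46,0,0],[0,0,0],0]
    - [[49,0,0],[0,0,0],0]
    - [[49,0,0],[0,0,0],0]

```text
time_s: 8.3
position: [0.5274, 0.1858, 0.1655]
tcp_rot: [[0.003, 0.25, -0.968], [-0.001, -0.968, -0.25], [-1.0, 0.001, -0.002]]
force: [-0.0, 2.1, -3.3]
opening: 0.243
```

Request:
play_rows:
  motion:
    - [[1.5,0,0],[0,0,0],0]
    - [[3,0,0],[0,0,0],0]
    - [[3,0,0],[0,0,0],0]

```text
time_s: 8.6
position: [0.5274, 0.1857, 0.1628]
tcp_rot: [[0.003, 0.25, -0.968], [-0.001, -0.968, -0.25], [-1.0, 0.002, -0.003]]
force: [0.9, 1.9, 1.7]
opening: 0.242
```

```bash
python3 - <<'E'
from h import *
from rig import bot
go([.527,.185,.1605])
c=bot.capture("scene"); cv2.imwrite("pics/s7.png",cv2.resize(c["img"][122:242,301:421],None,fx=5,fy=5,interpolation=cv2.INTER_CUBIC))
E
```

```text
t 8.6 pos [0.5274 0.1857 0.1628] F [0.9 1.9 1.7] op 0.242
R [[0.003, 0.25, -0.968], [-0.001, -0.968, -0.25], [-1.0, 0.002, -0.003]]
shift mm [2.3 0.6 0.6]
turn deg [-0.   -0.15 -0.09]
```

View pics/s7.png

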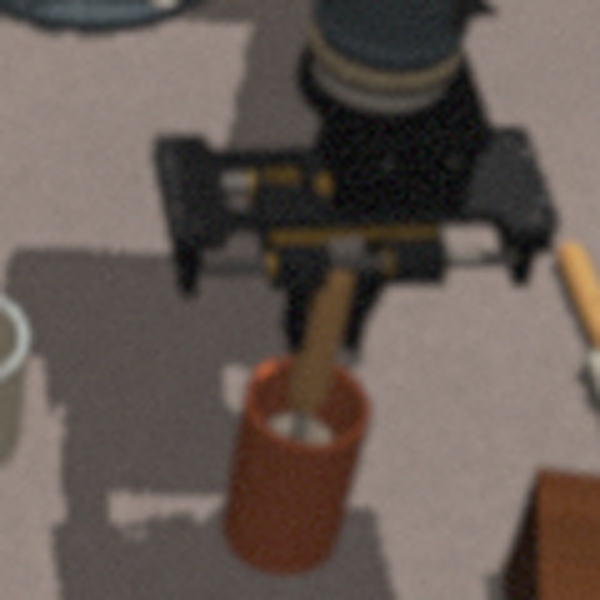

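The force went from -3.3 to +1.7 N, so contact is starting. I press 1 mm more, then draw up 62 mm.

Request:
play_rows:
  motion:
    - [[1.5,0,0],[0,0,0],0]
    - [[1.5,0,0],[0,0,0],0]

```text
time_s: 8.85
position: [0.5273, 0.1856, 0.1611]
tcp_rot: [[0.003, 0.25, -0.968], [-0.001, -0.968, -0.25], [-1.0, 0.002, -0.002]]
force: [-0.6, 2.3, 0.7]
opening: 0.241
```

Request:
play_rows:
  motion:
    - [[-12,0,0],[0,0,0],0]
    - [[-27,0,0],[0,0,0],0]
    - [[-42,0,0],[0,0,0],0]
    - [[-57,0,0],[0,0,0],0]
    - [[-64,0,0],[0,0,0],0]
    - [[-64,0,0],[0,0,0],0]
    - [[-64,0,0],[0,0,0],0]

```text
time_s: 9.55
position: [0.5271, 0.1852, 0.2252]
tcp_rot: [[0.003, 0.25, -0.968], [-0.002, -0.968, -0.25], [-1.0, 0.002, -0.002]]
force: [0.8, 1.1, -0.6]
opening: 0.244
```

```bash
python3 - <<'E'
from h import *
from rig import bot
go([.527,.185,.1605])
c=bot.capture("scene"); cv2.imwrite("pics/s8.png",cv2.resize(c["img"][122:242,301:421],None,fx=5,fy=5,interpolation=cv2.INTER_CUBIC))
E
```

```text
t 9.55 pos [0.5271 0.1852 0.2252] F [ 0.8  1.1 -0.6] op 0.244
R [[0.003, 0.25, -0.968], [-0.002, -0.968, -0.25], [-1.0, 0.002, -0.002]]
shift mm [64.7  0.1  0.2]
turn deg [ 0.01 -0.12 -0.14]
```

View pics/s8.png

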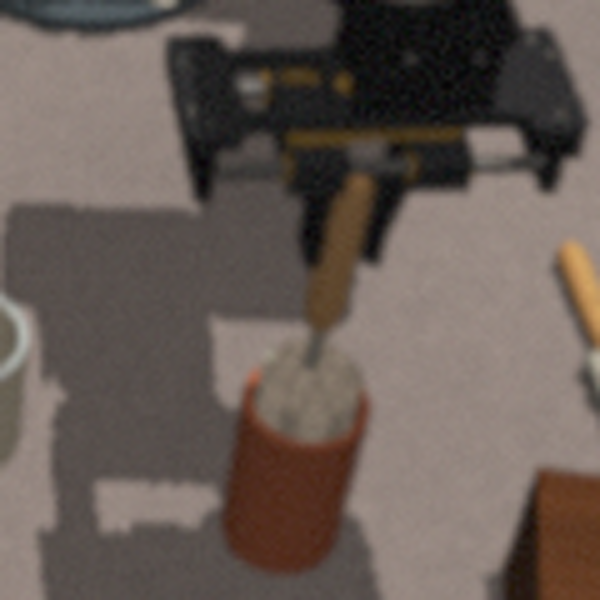

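Request:
play_rows:
  motion:
    - [[12,0,0],[0,0,0],0]
    - [[27,0,0],[0,0,0],0]
    - [[42,0,0],[0,0,0],0]
    - [[54,0,0],[0,0,0],0]
    - [[61,0,0],[0,0,0],0]
    - [[64,0,0],[0,0,0],0]
    - [[64,0,0],[0,0,0],0]

```text
time_s: 10.3
position: [0.5268, 0.1855, 0.1605]
tcp_rot: [[0.001, 0.25, -0.968], [-0.001, -0.968, -0.25], [-1.0, 0.002, -0.0]]
force: [0.5, 1.3, -3.2]
opening: 0.242
```

Request:
play_rows:
  motion:
    - [[1.5,0,0],[0,0,0],0]
    - [[1.5,0,0],[0,0,0],0]

```text
time_s: 10.5
position: [0.5273, 0.1856, 0.1604]
tcp_rot: [[0.003, 0.25, -0.968], [-0.001, -0.968, -0.25], [-1.0, 0.002, -0.002]]
force: [-0.4, 0.8, 4.2]
opening: 0.239
```

Request:
play_rows:
  motion:
    - [[1.5,0,0],[0,0,0],0]
    - [[1.5,0,0],[0,0,0],0]

```text
time_s: 10.7
position: [0.5278, 0.1856, 0.1603]
tcp_rot: [[0.004, 0.25, -0.968], [-0.001, -0.968, -0.25], [-1.0, 0.002, -0.004]]
force: [-3.1, 0.3, 11.6]
opening: 0.241
```

The force rose clearly to 11.6 N while z stayed at 0.160, so the brush is touching the bottom. I draw up, then do the third stroke.

Request:
play_rows:
  motion:
    - [[-12,0,0],[0,0,0],0]
    - [[-27,0,0],[0,0,0],0]
    - [[-42,0,0],[0,0,0],0]
    - [[-57,0,0],[0,0,0],0]
    - [[-66,0,0],[0,0,0],0]
    - [[-66,0,0],[0,0,0],0]
    - [[-66,0,0],[0,0,0],0]

```text
time_s: 11.4
position: [0.5273, 0.1855, 0.2243]
tcp_rot: [[0.003, 0.25, -0.968], [-0.001, -0.968, -0.25], [-1.0, 0.002, -0.003]]
force: [-0.2, 0.1, 0.5]
opening: 0.243
```

Request:
play_rows:
  motion:
    - [[12,0,0],[0,0,0],0]
    - [[27,0,0],[0,0,0],0]
    - [[42,0,0],[0,0,0],0]
    - [[54,0,0],[0,0,0],0]
    - [[61,0,0],[0,0,0],0]
    - [[64,0,0],[0,0,0],0]
    - [[65,0,0],[0,0,0],0]
    - [[65,0,0],[0,0,0],0]

```text
time_s: 12.2
position: [0.5274, 0.1856, 0.1603]
tcp_rot: [[0.003, 0.25, -0.968], [-0.001, -0.968, -0.25], [-1.0, 0.002, -0.002]]
force: [-1.6, 0.4, 8.0]
opening: 0.239
```

Request:
play_rows:
  motion:
    - [[0,0,0],[0,0,0],0]
    - [[0,0,0],[0,0,0],0]

```text
time_s: 12.4
position: [0.5274, 0.1856, 0.1603]
tcp_rot: [[0.003, 0.25, -0.968], [-0.001, -0.968, -0.25], [-1.0, 0.002, -0.003]]
force: [-1.6, 0.6, 8.3]
opening: 0.246
```

The third touch reads 8 N. Now I draw all the way out.

Request:
play_rows:
  motion:
    - [[-12,0,0],[0,0,0],0]
    - [[-30,0,0],[0,0,0],0]
    - [[-50,0,0],[0,0,0],0]
    - [[-70,0,0],[0,0,0],0]
    - [[-90,0,0],[0,0,0],0]
    - [[-110,0,0],[0,0,0],0]
    - [[-130,0,0],[0,0,0],0]
    - [[-152,0,0],[0,0,0],0]

```text
time_s: 13.2
position: [0.526, 0.1852, 0.3115]
tcp_rot: [[0.0, 0.25, -0.968], [-0.002, -0.968, -0.25], [-1.0, 0.002, 0.001]]
force: [-0.2, -0.4, -2.5]
opening: 0.243
```

Request:
play_rows:
  motion:
    - [[0,0,0],[0,0,0],0]
    - [[0,0,0],[0,0,0],0]

```text
time_s: 13.4
position: [0.5264, 0.1854, 0.3108]
tcp_rot: [[0.002, 0.25, -0.968], [-0.002, -0.968, -0.25], [-1.0, 0.002, -0.001]]
force: [0.5, 0.7, -1.7]
opening: 0.24
```

```bash
python3 - <<'E'
from h import *
from rig import bot
go([.600,-.2035,.31])
c=bot.capture("scene"); cv2.imwrite("pics/s9.png",cv2.resize(c["img"][122:242,301:421],None,fx=5,fy=5,interpolation=cv2.INTER_CUBIC))
c=bot.capture("top"); cv2.imwrite("pics/t9.png",cv2.resize(c["img"][140:300,190:400],None,fx=3.75,fy=3.75,interpolation=cv2.INTER_CUBIC))
E
```

```text
t 13.4 pos [0.5264 0.1854 0.3108] F [ 0.5  0.7 -1.7] op 0.24
R [[0.002, 0.25, -0.968], [-0.002, -0.968, -0.25], [-1.0, 0.002, -0.001]]
shift mm [  1.6 395.   26. ]
turn deg [ 0.01 -0.07 -0.12]
```

View pics/s9.png

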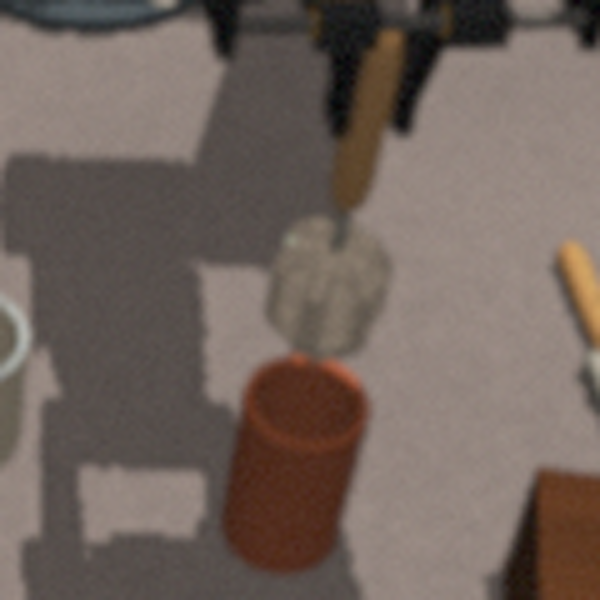

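View pics/t9.png

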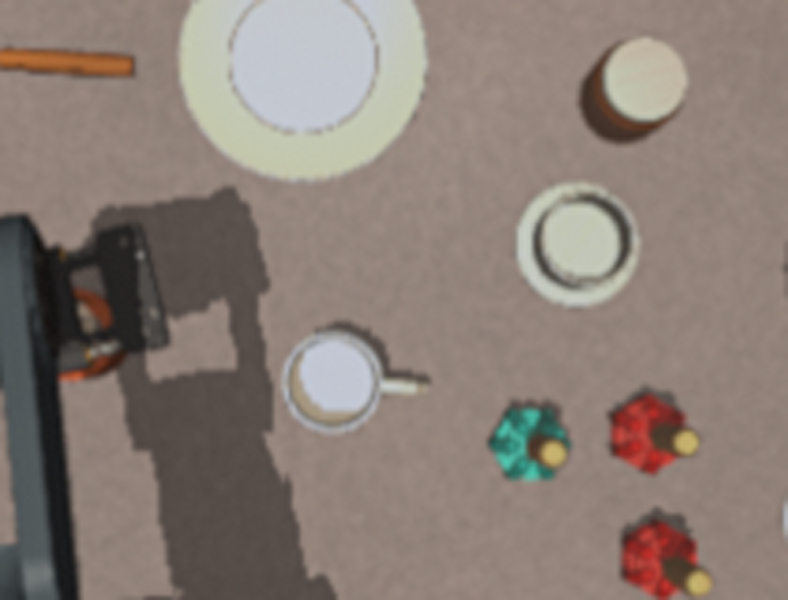

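The brush is clear of the beaker, which is upright and unmoved with its rim at crop (307,403). The holder is still at (578,244) in the top crop. Moving back.

Request:
play_rows:
  motion:
    - [[0,15,1],[0,0,0],0]
    - [[0,45,3],[0,0,0],0]
    - [[0,85,6],[0,0,0],0]
    - [[0,125,8],[0,0,0],0]
    - [[0,165,11],[0,0,0],0]
    - [[0,205,13],[0,0,0],0]
    - [[0,245,16],[0,0,0],0]
    - [[0,280,18],[0,0,0],0]

```text
time_s: 14.3
position: [0.5788, -0.0931, 0.3103]
tcp_rot: [[-0.0, 0.249, -0.969], [-0.002, -0.969, -0.249], [-1.0, 0.002, 0.0]]
force: [0.3, 0.0, -1.1]
opening: 0.248
```

Request:
play_rows:
  motion:
    - [[0,30,2],[0,0,0],0]
    - [[0,60,4],[0,0,0],0]
    - [[0,90,6],[0,0,0],0]
    - [[0,106,8],[0,0,0],0]
    - [[0,113,8],[0,0,0],0]
    - [[0,113,8],[0,0,0],0]
    - [[0,113,8],[0,0,0],0]
    - [[0,113,8],[0,0,0],0]

```text
time_s: 15.1
position: [0.5997, -0.1998, 0.3117]
tcp_rot: [[0.002, 0.252, -0.968], [-0.001, -0.968, -0.252], [-1.0, 0.001, -0.002]]
force: [0.1, -0.4, -1.3]
opening: 0.243
```

```bash
python3 - <<'E'
from h import *
from rig import bot
go([.600,-.2035,.1615])
c=bot.capture("scene"); cv2.imwrite("pics/s10.png",cv2.resize(c["img"][120:250,140:270],None,fx=4.5,fy=4.5,interpolation=cv2.INTER_CUBIC))
E
```

```text
t 15.1 pos [ 0.5997 -0.1998  0.3117] F [ 0.1 -0.4 -1.3] op 0.243
R [[0.002, 0.252, -0.968], [-0.001, -0.968, -0.252], [-1.0, 0.001, -0.002]]
shift mm [150.2   3.5   0.9]
turn deg [ 0.1  -0.09 -0.06]
```

View pics/s10.png

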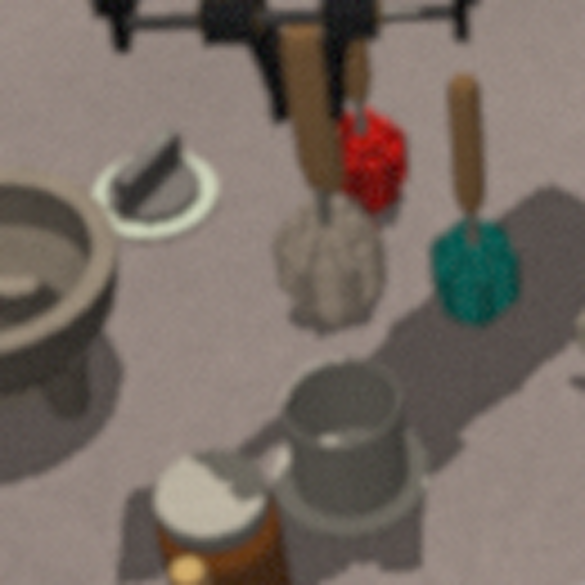

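Request:
play_rows:
  motion:
    - [[0,3.5,1],[0,0,0],0]
    - [[15,3.5,1],[0,0,0],0]
    - [[35,3.5,1],[0,0,0],0]
    - [[55,3.5,1],[0,0,0],0]
    - [[70,3.5,1],[0,0,0],0]
    - [[80,3.5,1],[0,0,0],0]
    - [[80,3.5,1],[0,0,0],0]

```text
time_s: 15.85
position: [0.5992, -0.2044, 0.2302]
tcp_rot: [[-0.001, 0.25, -0.968], [0.0, -0.968, -0.25], [-1.0, -0.001, 0.001]]
force: [-0.7, -0.8, -1.2]
opening: 0.245
```

```bash
python3 - <<'E'
from h import *
from rig import bot
go([.600,-.2035,.1615])
c=bot.capture("scene"); cv2.imwrite("pics/s11.png",cv2.resize(c["img"][120:250,140:270],None,fx=4.5,fy=4.5,interpolation=cv2.INTER_CUBIC))
E
```

```text
t 15.85 pos [ 0.5992 -0.2044  0.2302] F [-0.7 -0.8 -1.2] op 0.245
R [[-0.001, 0.25, -0.968], [0.0, -0.968, -0.25], [-1.0, -0.001, 0.001]]
shift mm [68.7 -0.6 -1.1]
turn deg [0.03 0.04 0.03]
```

View pics/s11.png

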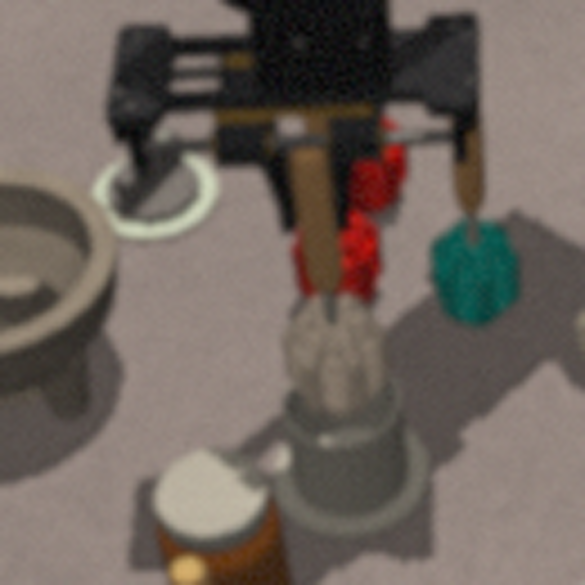

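The head is entering the holder centred, at crop (340,390). I let it down slowly.

Request:
play_rows:
  motion:
    - [[12,0,0],[0,0,0],0]
    - [[26,0,0],[0,0,0],0]
    - [[40,0,0],[0,0,0],0]
    - [[52,0,0],[0,0,0],0]
    - [[60,0,0],[0,0,0],0]
    - [[65,0,0],[0,0,0],0]
    - [[67,0,0],[0,0,0],0]
    - [[67,0,0],[0,0,0],0]

```text
time_s: 16.7
position: [0.6003, -0.2052, 0.1646]
tcp_rot: [[0.002, 0.25, -0.968], [-0.001, -0.968, -0.25], [-1.0, 0.002, -0.002]]
force: [-0.2, 0.2, -1.4]
opening: 0.245
```

Request:
play_rows:
  motion:
    - [[1,0,0],[0,0,0],0]
    - [[2,0,0],[0,0,0],0]
    - [[2,0,0],[0,0,0],0]

```text
time_s: 17.0
position: [0.6003, -0.2052, 0.1629]
tcp_rot: [[0.003, 0.25, -0.968], [-0.001, -0.968, -0.25], [-1.0, 0.002, -0.002]]
force: [0.5, 0.2, -2.3]
opening: 0.244
```

Request:
play_rows:
  motion:
    - [[1,0,0],[0,0,0],0]
    - [[1,0,0],[0,0,0],0]

```text
time_s: 17.2
position: [0.6001, -0.2051, 0.1617]
tcp_rot: [[0.002, 0.25, -0.968], [-0.001, -0.968, -0.25], [-1.0, 0.002, -0.002]]
force: [-0.3, 0.3, -0.7]
opening: 0.243
```

Request:
play_rows:
  motion:
    - [[1,0,0],[0,0,0],0]
    - [[1,0,0],[0,0,0],0]

```text
time_s: 17.4
position: [0.6004, -0.2052, 0.1614]
tcp_rot: [[0.003, 0.25, -0.968], [-0.002, -0.968, -0.25], [-1.0, 0.002, -0.002]]
force: [-0.5, -0.1, 1.7]
opening: 0.242
```

It touched at z 0.1614, the same as at the grasp. Releasing now.

Request:
play_rows:
  motion:
    - [[0,0,0],[0,0,0],0.3]
    - [[0,0,0],[0,0,0],0.35]
    - [[0,0,0],[0,0,0],0.5]
    - [[0,0,0],[0,0,0],0.7]
    - [[0,0,0],[0,0,0],0.9]
    - [[0,0,0],[0,0,0],1]
    - [[0,0,0],[0,0,0],1]
    - [[0,0,0],[0,0,0],1]

```text
time_s: 18.2
position: [0.6002, -0.2051, 0.1607]
tcp_rot: [[0.002, 0.25, -0.968], [-0.001, -0.968, -0.25], [-1.0, 0.002, -0.002]]
force: [-0.2, -0.2, 1.1]
opening: 0.812
```

```bash
python3 - <<'E'
from h import *
from rig import bot
go([.600,-.2035,.33])
c=bot.capture("scene"); cv2.imwrite("pics/s12.png",cv2.resize(c["img"][120:250,140:270],None,fx=4.5,fy=4.5,interpolation=cv2.INTER_CUBIC))
E
```

```text
t 18.2 pos [ 0.6002 -0.2051  0.1607] F [-0.2 -0.2  1.1] op 0.812
R [[0.002, 0.25, -0.968], [-0.001, -0.968, -0.25], [-1.0, 0.002, -0.002]]
shift mm [-169.3   -1.3   -0.5]
turn deg [ 0.01 -0.1  -0.1 ]
```

View pics/s12.png

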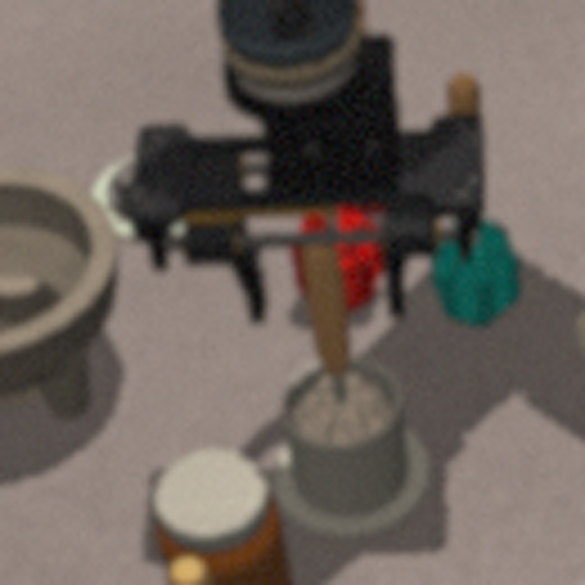

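The brush stands free in the holder, with the handle at crop (325,300) between the open fingers. I go straight up.

Request:
play_rows:
  motion:
    - [[0,0,0],[0,0,0],1]
    - [[0,0,0],[0,0,0],1]
    - [[-15,0,0],[0,0,0],1]
    - [[-40,0,0],[0,0,0],1]
    - [[-70,0,0],[0,0,0],1]
    - [[-105,0,0],[0,0,0],1]
    - [[-140,0,0],[0,0,0],1]
    - [[-170,0,0],[0,0,0],1]

```text
time_s: 19.05
position: [0.5999, -0.205, 0.3328]
tcp_rot: [[0.004, 0.25, -0.968], [-0.002, -0.968, -0.25], [-1.0, 0.003, -0.003]]
force: [0.9, -0.4, 0.5]
opening: 0.999
```

Request:
play_rows:
  motion:
    - [[-20,0,0],[0,0,0],1]
    - [[-20,-35,0],[0,0,0],1]
    - [[-20,-70,30],[0,0,0],1]
    - [[-20,-105,60],[0,0,0],1]
    - [[-20,-130,90],[0,0,0],1]
    - [[-20,-130,90],[0,0,0],1]
    - [[-20,-130,90],[0,0,0],1]

```text
time_s: 19.75
position: [0.4799, -0.1013, 0.351]
tcp_rot: [[0.004, 0.25, -0.968], [-0.002, -0.968, -0.25], [-1.0, 0.003, -0.003]]
force: [0.0, 0.1, 0.1]
opening: 0.996
```

```bash
python3 - <<'E'
from h import *
from rig import bot
go([.600,-.2035,.33])
for n in("scene","top"): cv2.imwrite(f"pics/{n}13.png",bot.capture(n)["img"])
E
```

```text
t 19.75 pos [ 0.4799 -0.1013  0.351 ] F [0.  0.1 0.1] op 0.996
R [[0.004, 0.25, -0.968], [-0.002, -0.968, -0.25], [-1.0, 0.003, -0.003]]
shift mm [ 21.6 128.9 -90.6]
turn deg [ 0.02 -0.18 -0.17]
```

View pics/scene13.png

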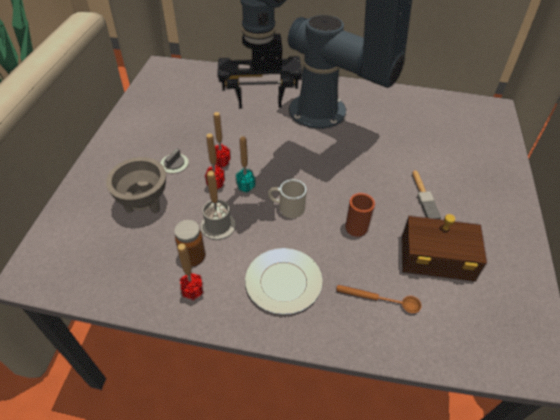

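View pics/top13.png

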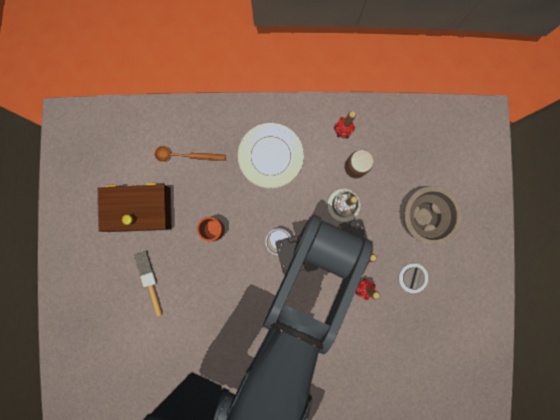

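The brush handle top is at top px (353,199) and scene px (211,173), as at the start. The beaker, holder and bystanders are where they began, and the gripper is clear.

```bash
python3 -c "
from rig import bot
print(bot.hand_in())"
```

```text
the job is handed in; nothing more can be done
None
```

I took the natural-bristle brush from the steel holder, scrubbed the beaker with three full strokes and stood the brush back in the holder. I then let go and handed the job in at about 20 s of the 56 s allowed.

- **Strokes:** Each one ended with the arm at about 0.160–0.161 m, where the grasp height puts the foot on the beaker floor. The first two draws rose 64 mm, and the third went all the way out.
- **Floor contact:** The second and third strokes showed it clearly, at 11.6 N and 8 N. On the first stroke the force was within noise, up to 1.7 N. That touch rests on the arm height, which put the foot within about 1 mm of the floor.
- **Return:** The brush was let down slowly until it touched at the same height as at the grasp, then released.
- **Last pictures:** The brush stands upright in the holder, with its handle top at the same pixels as at the start. The beaker, holder and visible bystanders are where they began, and the gripper is open and clear with the force reading near zero. In the last top view the arm hid part of the mug and some of the spare brushes, but the scene view shows them in place.

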